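Close the resin vat with its orange cover

ROBOT

A 7-joint arm with a two-finger parallel gripper is mounted at the origin on the work surface. World frame = base frame: x ahead of the robot, y to its left, z up, the work surface at z = 0. Lengths are in m, angles in rad, forces in N, time in s.
With the tool pointing down it reaches from about 0.425 to 0.925 m from the base axis. Payload 6.8 kg.
Tool frame: the origin (TCP) lies between the finger pads; the fingertips stand ahead of it and the grasp point (between the pads) lies 2 mm behind it (manip.nose_length is the z of the fingertips in the tool frame, in m); z points along the fingers, y is the line along which they close (so a half turn about z gives the same grasp; the last joint's range is limited). The gripper opens to 85 mm and grips with 20 to 120 N. Pads are 22 mm wide; open, the fingers measure 114 mm over their backs; the gripper's body (76 mm by 85 mm) begins 54 mm behind the grasp point. The pads swing forward as they close: fully open they stand 13 mm farther back than shut.
Start: joints at [1.007, 0.477, 0.022, 1.555, -0.011, 1.109, -0.083], TCP at [0.297, -0.606, 0.219] pointing down, gripper open.
Joint ranges: [-2.96, 2.96], [-0.34, 2.1], [-1.41, 1.46], [0.24, 2.44], [-1.37, 4.51], [0.17, 1.92], [-2.96, 2.96]. Speed limits (rad/s): [2.39, 2.39, 3.14, 3.14, 3.14, 3.14, 3.14].

INTERFACE

Orientations are given as a rotation vector (axis times angle).
In Python, from bench import status, imaging, manip gives the robot as it stands.
- The arm moves only by the tool step_arm, never from a script. Its argument "motion" is one flat list of numbers, 5 for each row, row after row: the finger opening in cm, from 0 to 8.54, then the shift along the tool's x, y, z in cm, then the turn about the tool's z in degrees. In form: [grip, tx, ty, tz, spin, grip, tx, ty, tz, spin, ...]. A call has 1 to 12 rows; each row shifts and turns the commanded pose from where the row before left it, along the tool's axes as they then stand; what a row does not reach is not made up. A row lasts 1/8 s, in which the tool goes at most 62.5 mm and 10.7 degrees, less where a joint would pass 70% of its speed; a pose out of reach is approached as far as the arm can. A call with a gripper value outside its range is refused whole. The fingers move at their own pace and stop on an object; "grip_force" is the grip in N (left out, the last holds). Time passes only in rows, so rows that do not move let the fingers close. It gives the time, the measured TCP pose, the force, the opening and the grip force at its end, in the units of the state.
- status.read_state(): the state, without advancing time (a new reading comes with each control period).
- imaging.capture(name): name is "scene" or "top" or "wrist"; returns a dict with "color" (384x512x3 uint8, red, green, blue), "camera_matrix" (3x3 intrinsics, pixels), "world_from_camera" (4x4, takes a point from camera to world coordinates). Camera axes: x right, y down, z forward; pixel columns grow to the right and rows downward; lengths in m; the calibration is good to about 2 mm. A picture is of the moment at which its call begins. There is no depth.
- manip.job_done(): hands the job in; it is judged then, once.
The state is a dict: "time_s": time; "joint_positions": joint angles; "qd": joint speeds; "tau": joint torques, N m; "eef_pos": TCP position; "tool_rot": TCP orientation; "contact_force": force on the tool from outside, world axes, zero at the start; "ft_torque": the same for the moment, N m; "finger_gap": finger opening in m; "grasp_force": force on a finger pad.
Only numpy, scipy, OpenCV 4.12 (cv2) and the standard library are available. Lean on these libraries where they do the work, as an engineer would, in place of code of your own. Each camera call takes 0.05 s, during which the arm holds its last target. There are 200 camera calls.

TASK

Close the black resin vat with the orange translucent cover (not the white one, which must stay where it lies). Hold the cover tilted, tuck its tongue under the vat's aluminium lip, then swing the other end down without letting it drop, until the cover lies flat and fully home on the vat's ledge, and let go.

Things in the scene. Friction and masses are not known exactly. Their poses are not given: they have to be found in the camera images.
- cover: Orange translucent cover, loose, 0.15 kg: plate 140 (x) by 110 (y) by 6 mm; flat tongue, 60 wide, to x = -90 mm at its -x end, towards the robot within 30 degrees. Grip rib on the middle, solid orange: 44 along x, 14 in y, top 46 mm above the underside; grip it from above, fingers closing along y, tips clear of the plate. Origin: centre of the plate's underside, below the rib; z up.
- cover_tongue (a point): Middle of the tongue's free edge, on the underside: x = -90, y = 0, z = 0 mm in the cover's frame, same axes. The tongue is as thick as the plate (6 mm), so the cover is 160 mm long, x = -90 to +70. To go into the vat it is held tongue end down, tilted about 18 degrees: level, it cannot pass both lip and stop.
- vat: Black tray, fixed, 196 by 148 mm, x within 20 degrees of world x. Origin on the counter below the seated cover's origin, same axes. Ledge for the cover at z = 35, free over x -96..76, y -62..62. Side rims to z = 44; stop at the +x end to z = 52. Aluminium lip at the -x end (robot side), 100 wide, overhangs x -96..-74, underside z = 57, top 61: the tongue goes below it. All mm.
- white_cover: White opaque cover of the same shape and size as the orange one, loose on the counter, not to be moved. Origin and axes as the orange cover's.

How it is judged:
By the outcome, as a careful person would: the job done as asked, in the order asked, and still so for the second after the job is handed in, with the robot touching nothing.
It also fails if it takes over 42 s, if anything falls off the work surface, if the arm or the gripper's body presses on something with over 40 N, if the wrist force passes 120 N, or if a joint passes its speed limit or range.

## Working session

There is one attempt and no reset: what is moved stays moved. The work goes in short steps, Python scripts to look and compute and a tool call to move; the robot and the scene stay as the last step left them, time stands still between calls to the robot, and variables do not carry over. Pictures are saved under pics/ and viewed, at most 13 in all, crops included, and the job is handed in when it is done.

Besides the shell and the picture viewer there is one more tool, called after "Call:" as name(argument=value, ...), one argument or row to a line, values as JSON. step_arm: Moves the arm, as the interface text tells. Its arguments: {"type":"object","properties":{"motion":{"type":"array","items":{"type":"number"}},"grip_force":{"type":"number"}},"required":["motion"]}

```bash
mkdir -p pics; ls
cat > h.py <<'E'
import numpy as np, cv2
from bench import status, imaging, manip
def snap(n,f):
    c=imaging.capture(n); cv2.imwrite(f'pics/{f}.png',cv2.cvtColor(c['color'],cv2.COLOR_RGB2BGR)); np.savez(f'pics/{f}.npz',K=c['camera_matrix'],T=c['world_from_camera'],c=c['color']); return c
def ray(f,uv,z):
    d=np.load(f'pics/{f}.npz'); T=d['T']; r=T[:3,:3]@np.linalg.inv(d['K'])@np.array([uv[0],uv[1],1.]); o=T[:3,3]
    return o+r*(z-o[2])/r[2]
def proj(f,P):
    d=np.load(f'pics/{f}.npz'); T=d['T']; p=(np.atleast_2d(P)-T[:3,3])@T[:3,:3]; q=p@d['K'].T; return q[:,:2]/q[:,2:]
E
python3 - <<'E'
from h import *
for n in('top','scene'):
    c=snap(n,n+'0'); print(n,c['world_from_camera'].round(3).tolist())
a=cv2.imread('pics/top0.png')
cv2.imwrite('pics/top0b.png',cv2.resize(a,(800,600),interpolation=cv2.INTER_CUBIC))
s=status.read_state(); print({k:np.round(v,4).tolist() for k,v in s.items()}, manip.nose_length)
E
```

```text
pics
top [[0.008, -0.996, 0.086, 0.391], [-1.0, -0.006, 0.027, -0.018], [-0.026, -0.086, -0.996, 1.231], [0.0, 0.0, 0.0, 1.0]]
scene [[0.149, 0.537, -0.831, 1.369], [0.989, -0.08, 0.125, -0.119], [0.001, -0.84, -0.543, 0.621], [0.0, 0.0, 0.0, 1.0]]
{'time_s': 0.1, 'joint_positions': [1.0069, 0.4777, 0.0224, 1.5564, -0.0115, 1.1093, -0.0831], 'qd': [-0.0002, -0.0022, -0.0008, -0.0018, 0.0017, -0.0, 0.0], 'tau': [0.0053, -59.7761, 1.6143, -28.1954, 0.0129, 0.0051, -0.0], 'eef_pos': [0.2968, -0.6056, 0.2181], 'tool_rot': [-3.0588, -0.7094, 0.0008], 'contact_force': [0.0429, 0.4758, -0.2303], 'ft_torque': [-0.0048, -0.0081, -0.0024], 'grasp_force': 0.0, 'finger_gap': 0.0855} 0.017
```

View pics/top0b.png

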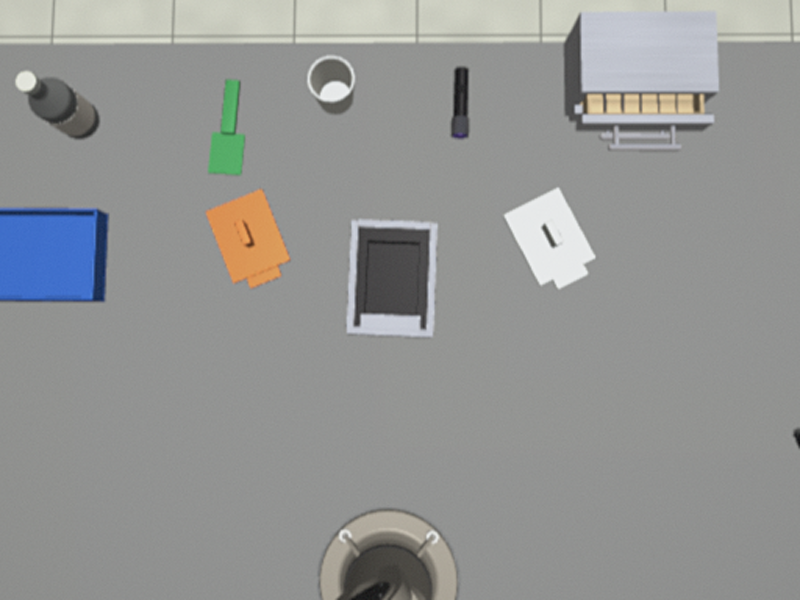

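View pics/scene0.png

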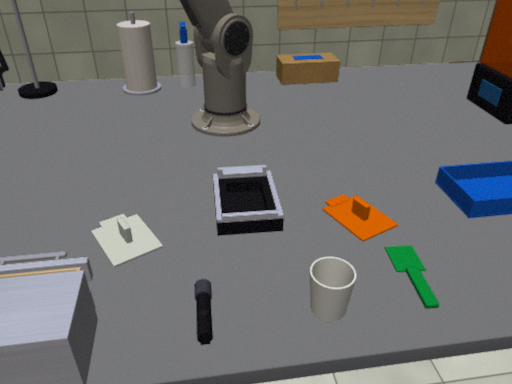

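Run:
```python
from h import *
from scipy.optimize import minimize
a=cv2.imread('pics/top0.png')
L=cv2.resize(a[115:190,125:190],None,fx=6,fy=6,interpolation=cv2.INTER_CUBIC)[:450]
R=cv2.resize(a[135:220,215:287],None,fx=5.6,fy=5.6,interpolation=cv2.INTER_CUBIC)
h=max(L.shape[0],R.shape[0]); o=np.zeros((h,L.shape[1]+R.shape[1],3),np.uint8); o[:L.shape[0],:L.shape[1]]=L;o[:R.shape[0],L.shape[1]:]=R
print(L.shape,R.shape)
cv2.imwrite('pics/crop1.png',o)
hsv=cv2.cvtColor(a,cv2.COLOR_BGR2HSV); m=((hsv[...,0]>5)&(hsv[...,0]<22)&(hsv[...,1]>130)).astype(np.uint8); m[:110]=0;m[200:]=0;m[:,:120]=0;m[:,200:]=0
M=cv2.resize(m*255,None,fx=8,fy=8,interpolation=cv2.INTER_LINEAR)>127
poly=np.array([[70,55],[70,-55],[-70,-55],[-70,-30],[-90,-30],[-90,30],[-70,30],[-70,55]])/1000
def cost(p,z=.005):
    c,s=np.cos(p[2]),np.sin(p[2]); P=np.c_[poly@np.array([[c,s],[-s,c]])+p[:2],np.full(8,z)]
    q=proj('top0',P)*8+3.5; im=np.zeros(M.shape,np.uint8); cv2.fillPoly(im,[np.round(q*16).astype(np.int32)],1,shift=4); return (im.astype(bool)^M).sum()/64
ys,xs=np.nonzero(m); g=ray('top0',(xs.mean(),ys.mean()),.005); print('centroid',g)
r=min((minimize(cost,[g[0],g[1],t],method='Nelder-Mead',options=dict(initial_simplex=[[g[0],g[1],t],[g[0]+.02,g[1],t],[g[0],g[1]+.02,t],[g[0],g[1],t+.2]])) for t in(-.5,-.2,.2,.5)),key=lambda r:r.fun)
print(r.x,np.degrees(r.x[2]),r.fun,m.sum())
```

```text
(450, 390, 3) (476, 403, 3)
centroid [0.58685022 0.25456615 0.005     ]
[0.59285394 0.25698301 0.39206432] 22.46363084198308 89.203125 2023
```

View pics/crop1.png

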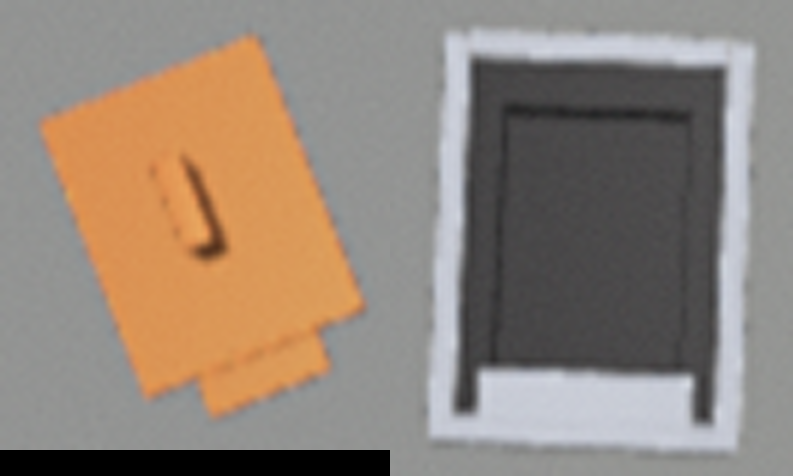

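Run:
```python
from h import *
f=lambda x,y,z: ray('top0',(215+(x-390+.5)/5.6-.5,135+(y+.5)/5.6-.5),z)
P={'outTL52':f(447,32,.052),'outTR52':f(755,44,.052),'outBL61':f(429,438,.061),'outBR61':f(737,450,.061),'lipL61':f(480,368,.061),'lipR61':f(695,377,.061),
'inTL44':f(473,66,.044),'inBL44':f(458,410,.044),'inTR44':f(726,72,.044),'inBR44':f(712,422,.044),'stopinL52':f(473,57,.052),'stopinR52':f(726,67,.052)}
for k,v in P.items(): print(k,(v*1000).round(1))
lm=(P['lipL61']+P['lipR61'])/2; d=P['lipL61']-P['lipR61']; print('lip w',np.linalg.norm(d),'yaw',np.degrees(np.arctan2(-d[0],d[1])))
for a,b in(('inTL44','inBL44'),('inTR44','inBR44')):
  e=P[a]-P[b]; print(np.degrees(np.arctan2(e[1],e[0])))
for a,b in(('outTL52','outTR52'),('stopinL52','stopinR52'),('outBL61','outBR61')):
  e=P[a]-P[b]; print(a,np.linalg.norm(e),np.degrees(np.arctan2(-e[0],e[1])))
# template fit
from scipy.optimize import least_squares
T={'outTL52':(88,74),'outTR52':(88,-74),'outBL61':(-108,74),'outBR61':(-108,-74),'lipL61':(-74,50),'lipR61':(-74,-50),'stopinL52':(76,62),'stopinR52':(76,-62)}
A=np.array(list(T.values())); B=np.array([P[k][:2]*1000 for k in T])
def res(p):
  c,s=np.cos(p[2]),np.sin(p[2]); return (A@np.array([[c,s],[-s,c]])+p[:2]-B).ravel()
r=least_squares(res,[560,0,0]); print(r.x,np.degrees(r.x[2])); print(res(r.x).reshape(-1,2).round(1).tolist())
```

```text
outTL52 [613.1  67.7  52. ]
outTR52 [607.9 -79.2  52. ]
outBL61 [419.2  73.1  61. ]
outBR61 [414.8 -70.7  61. ]
lipL61 [452.2  49.6  61. ]
lipR61 [448.7 -51.   61. ]
inTL44 [598.2  55.5  44. ]
inBL44 [433.   60.8  44. ]
inTR44 [595.7 -65.8  44. ]
inBR44 [428.3 -59.6  44. ]
stopinL52 [601.1  55.1  52. ]
stopinR52 [596.8 -65.5  52. ]
lip w 0.10066610646968523 yaw -1.988405018385748
-1.8190602083919654
-2.109494230427432
outTL52 0.1469830240709541 -2.052333259458838
stopinL52 0.12064016560068828 -2.0683155606751353
outBL61 0.1438472824672611 -1.7739589254861483
[ 5.23714921e+02 -2.79140996e+00 -3.39877494e-02] -1.9473545985245844
[[1.0, 0.5], [1.3, -0.5], [-0.9, 1.8], [-1.5, -2.4], [-0.7, 0.1], [-0.6, 0.8], [0.7, 1.5], [0.8, -1.9]]
```

```bash
cat >> h.py <<'E'
from scipy.spatial.transform import Rotation as Ro
V=(np.array([.5237,-.0028]),-.034)
def go(x,y,z,yaw):
    s=status.read_state(); R=Ro.from_rotvec(s['tool_rot']).as_matrix()
    a=np.degrees(np.arctan2(R[1,0],R[0,0])); sp=(a-yaw+90)%180-90
    n=Ro.from_rotvec(s['tool_rot'])*Ro.from_euler('z',sp,degrees=True)
    d=n.inv().apply(np.array([x,y,z])-s['eef_pos'])*100
    print('t',s['time_s'],'pos',np.round(s['eef_pos'],4),'yaw',a.round(2),'zaxis',R[:,2].round(3),'F',np.round(s['contact_force'],2),'gap',round(s['finger_gap'],4),'gf',round(s['grasp_force'],1))
    print('spin first',sp.round(2),'then cm',d.round(2))
def vat(x,z,y=0):
    c,s=np.cos(V[1]),np.sin(V[1]); p=V[0]+np.array([[c,-s],[s,c]])@np.array([x,y]); go(p[0],p[1],z,np.degrees(V[1]))
E
python3 -c "
from h import *
go(.5985,.2593,.16,22.5)"
```

```text
t 0.1 pos [ 0.2968 -0.6056  0.2181] yaw 26.11 zaxis [-0.001  0.001 -1.   ] F [ 0.04  0.48 -0.23] gap 0.0855 gf 0.0
spin first 3.61 then cm [ 60.97 -68.35   5.91]
```

Call:
step_arm(
  motion=[8.5,0,0,0,3.6,8.5,3.4,-3.8,0,0,8.5,3.4,-3.8,0,0,8.5,3.4,-3.8,0,0,8.5,3.4,-3.8,0,0,8.5,3.4,-3.8,0,0,8.5,3.4,-3.8,0,0,8.5,3.4,-3.8,0,0,8.5,3.4,-3.8,0,0,8.5,3.4,-3.8,0,0],
)

```text
time_s: 1.35
eef_pos: [0.4489, -0.1714, 0.2189]
tool_rot: [3.081, 0.613, -0.0]
contact_force: [0.4, 0.8, 0.2]
finger_gap: 0.0849
grasp_force: 0.0
```

Call:
step_arm(
  motion=[8.5,3.4,-3.8,0,0,8.5,3.4,-3.8,0,0,8.5,3.4,-3.8,0,0,8.5,3.4,-3.8,0,0,8.5,3.4,-3.8,0,0,8.5,3.4,-3.8,0,0,8.5,3.4,-3.8,0,0,8.5,3.4,-3.8,0,0,8.5,0,0,0,0],
)

```text
time_s: 2.48
eef_pos: [0.5831, 0.2173, 0.2184]
tool_rot: [-3.076, -0.623, 0.001]
contact_force: [-1.1, -0.2, -0.2]
finger_gap: 0.0852
grasp_force: 0.0
```

Run:
```python
from h import *
go(.5985,.2593,.16,22.5)
c=snap('wrist','w1'); print(c['world_from_camera'].round(3).tolist())
```

```text
t 2.475 pos [0.5831 0.2173 0.2184] yaw 22.89 zaxis [-0.001  0.003 -1.   ] F [-1.12 -0.21 -0.22] gap 0.0852 gf 0.0
spin first 0.39 then cm [ 3.03 -3.27  5.85]
[[0.389, -0.884, -0.259, 0.649], [-0.921, -0.374, -0.107, 0.244], [-0.003, 0.28, -0.96, 0.374], [0.0, 0.0, 0.0, 1.0]]
```

View pics/w1.png

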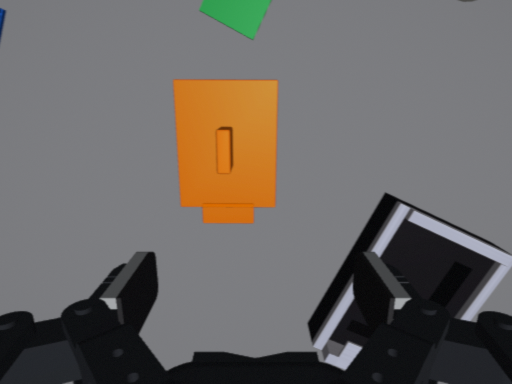

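Run:
```python
from h import *
p=[ray('w1',u,.006)*1000 for u in((174,80),(278,80),(276,207),(180,207),(203,223),(254,223))]
print(np.round(p,1)); print('centre',np.mean(p[:4],0),[np.linalg.norm(p[i]-p[j]).round(1) for i,j in((0,1),(1,2),(2,3),(3,0),(4,5))])
for e in(p[0]-p[3],p[1]-p[2]): print(np.degrees(np.arctan2(e[1],e[0])))
for e in(p[0]-p[1],p[4]-p[5]): print(np.degrees(np.arctan2(-e[0],e[1])))
r=[ray('w1',u,.046)*1000 for u in((217,129),(230,129),(230,174),(217,174))]; print('rib',np.mean(r,0),np.linalg.norm(r[0]-r[3]))
```

```text
[[633.5 330.    6. ]
 [675.6 230.1   6. ]
 [547.6 175.7   6. ]
 [504.2 278.2   6. ]
 [496.1 246.7   6. ]
 [519.5 191.5   6. ]]
centre [590.228718   253.51054163   6.        ] [np.float64(108.4), np.float64(139.1), np.float64(111.3), np.float64(139.2), np.float64(60.0)]
21.84530120660033
23.031486905521763
22.873154962792295
22.939632642556656
rib [590.66534038 253.84751602  46.        ] 44.4522558744851
```

```bash
python3 -c "
from h import *
go(.5963,.2566,.030,22.9)"
```

```text
t 2.525 pos [0.5831 0.214  0.2182] yaw 22.71 zaxis [-0.001  0.    -1.   ] F [-0.37  0.12  0.46] gap 0.0845 gf 0.0
spin first -0.19 then cm [ 2.89 -3.39 18.82]
```

Call:
step_arm(
  motion=[8.5,1.5,-1.7,3,0,8.5,1.4,-1.7,4,0,8.5,0,0,3,0,8.5,0,0,0,0,8.5,0,0,0,0],
)

```text
time_s: 3.15
eef_pos: [0.5983, 0.2534, 0.1203]
tool_rot: [3.081, 0.611, 0.002]
contact_force: [-0.2, -0.4, 1.0]
finger_gap: 0.085
grasp_force: 0.0
```

Run:
```python
from h import *
go(.5963,.2566,.030,22.9)
c=snap('wrist','w2'); hsv=cv2.cvtColor(c['color'],cv2.COLOR_RGB2HSV)
m=((hsv[...,0]>3)&(hsv[...,0]<24)&(hsv[...,1]>130)).astype(np.uint8)
poly=np.array([[70,55],[70,-55],[-70,-55],[-70,-30],[-90,-30],[-90,30],[-70,30],[-70,55]])/1000
from scipy.optimize import minimize
def cost(p,z=.005):
    c,s=np.cos(p[2]),np.sin(p[2]); P=np.c_[poly@np.array([[c,s],[-s,c]])+p[:2],np.full(8,z)]
    im=np.zeros(m.shape,np.uint8); cv2.fillPoly(im,[np.round(proj('w2',P)*16).astype(np.int32)],1,shift=4); return (im!=m).sum()
x=[.591,.255,.398]; r=minimize(cost,x,method='Nelder-Mead',options=dict(initial_simplex=[x,[.6,.255,.4],[.59,.265,.4],[.59,.255,.45]])); print(r.x,np.degrees(r.x[2]),r.fun,m.sum())
go(*r.x[:2],.03,np.degrees(r.x[2]))
```

```text
t 3.15 pos [0.5983 0.2534 0.1203] yaw 22.42 zaxis [ 0.001 -0.    -1.   ] F [-0.17 -0.45  0.98] gap 0.085 gf 0.0
spin first -0.48 then cm [-0.07 -0.38  9.03]
[0.59062151 0.25482329 0.39269782] 22.499927875556875 199.0 22241
t 3.2 pos [0.5986 0.2538 0.1208] yaw 22.43 zaxis [ 0.002  0.001 -1.   ] F [-0.19 -0.71 -0.93] gap 0.085 gf 0.0
spin first -0.07 then cm [-0.72 -0.4   9.08]
```

Call:
step_arm(
  motion=[8.5,-0.1,-0.4,3.5,0,8.5,0,0,3,0,8.5,0,0,2.5,0,8.5,0,0,0,0,0.5,0,0,0,0,0.5,0,0,0,0,0.5,0,0,0,0,0.5,0,0,0,0,0.5,0,0,0,0,0.5,0,0,0,0],
  grip_force=20,
)

```text
time_s: 4.45
eef_pos: [0.5953, 0.2579, 0.0296]
tool_rot: [-3.081, -0.613, -0.001]
contact_force: [-0.3, -0.6, 6.1]
finger_gap: 0.0128
grasp_force: 21.2
```

Call:
step_arm(
  motion=[0.5,0,0,-2,0,0.5,0,0,-3,0,0.5,0,0,-3,0,0.5,0,0,-3,0,0.5,0,0,0,0,0.5,0,0,0,0],
)

```text
time_s: 5.2
eef_pos: [0.5946, 0.2575, 0.1386]
tool_rot: [3.081, 0.613, -0.001]
contact_force: [-0.9, -0.7, -1.3]
finger_gap: 0.0133
grasp_force: 20.5
```

Run:
```python
from h import *
vat(15,.17)
c=snap('wrist','w3'); snap('scene','s3')
a=cv2.imread('pics/s3.png')
print(proj('s3',[status.read_state()['eef_pos']]))
b=cv2.imread('pics/w3.png'); L=cv2.resize(a[100:250,280:430],(400,400),interpolation=cv2.INTER_CUBIC); R=cv2.resize(b,(400,300)); o=np.zeros((400,800,3),np.uint8); o[:,:400]=L; o[:300,400:]=R; cv2.imwrite('pics/c3.png',o)
```

```text
t 5.2 pos [0.5946 0.2575 0.1386] yaw 22.51 zaxis [-0.001 -0.    -1.   ] F [-0.88 -0.71 -1.31] gap 0.0133 gf 20.5
spin first 24.46 then cm [1493.8    26.25   -4.04]
[[368.4281869  168.47506508]]
```

View pics/c3.png

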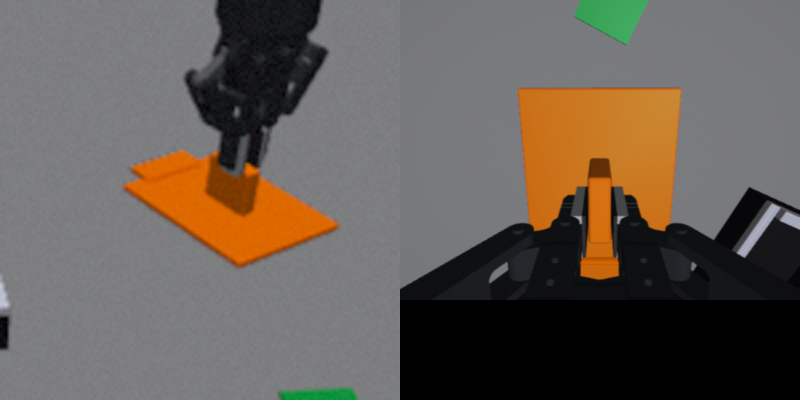

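```bash
sed -i 's/def vat(x,z,y=0):/def vat(x,z,y=0,dyaw=0):\n    x,y=x\/1000,y\/1000/; s/np.degrees(V\[1\]))$/np.degrees(V[1])+dyaw)/' h.py
cat >> h.py <<'E'
def tilt(f,g=.006,h=.030):
    "fit tilt, grip offset from the far plate corners in the wrist picture"
    from scipy.optimize import least_squares
    s=status.read_state(); c=snap('wrist',f); hsv=cv2.cvtColor(c['color'],cv2.COLOR_RGB2HSV)
    m=((hsv[...,0]>3)&(hsv[...,0]<24)&(hsv[...,1]>130)).astype(np.uint8)
    n,l,st,_=cv2.connectedComponentsWithStats(m); m=l==1+np.argmax(st[1:,4])
    cn=max(cv2.findContours(m.astype(np.uint8),0,2)[0],key=cv2.contourArea)[:,0].astype(float)
    px=np.array([cn[np.argmin(cn@[1,2.])],cn[np.argmin(cn@[-1,2.])]])
    R=Ro.from_rotvec(s['tool_rot']).as_matrix(); X=R[:,0]; Z=np.array([0,0,1.]); Y=np.cross(Z,X)
    def res(p):
        t,g,y0,ps=p; out=[]
        xx=X*np.cos(ps)+Y*np.sin(ps); yy=np.cross(Z,xx)
        for y in(.055,-.055):
            a,b=.07-g,.006-h
            out.append(s['eef_pos']+xx*(a*np.cos(t)-b*np.sin(t))+Z*(a*np.sin(t)+b*np.cos(t))+yy*(y+y0))
        return (proj(f,out)-px).ravel()
    r=least_squares(res,[.1,g,0,0]); print('tilt deg',np.degrees(r.x[0]).round(1),'g mm',(r.x[1]*1000).round(1),'y0',(r.x[2]*1000).round(1),'psi',np.degrees(r.x[3]).round(1),'rms',np.abs(r.fun).max().round(2),px.tolist())
E
python3 - <<'E'
from h import *
print(np.round(status.read_state()['joint_positions'],2))
tilt('w4'); vat(82,.11,128,-90)
E
```

```text
[-0.23  0.54 -0.38  1.68  0.23  0.97 -1.87]
tilt deg -3.7 g mm 4.3 y0 -0.7 psi -0.0 rms 0.0 [[152.0, 113.0], [358.0, 113.0]]
t 5.35 pos [0.5943 0.2573 0.1377] yaw 22.52 zaxis [-0.002 -0.001 -1.   ] F [ 0.73 -0.69 -0.91] gap 0.0133 gf 20.5
spin first -65.53 then cm [-13.43   2.04   2.78]
```

Call:
step_arm(
  motion=[0.5,0,0,-1,-10,0.5,0,0,0,-10,0.5,0,0,0,-10,0.5,0,0,0,-10,0.5,0,0,0,-10,0.5,0,0,0,-10,0.5,0,0,0,-10,0.5,0,0,0,-10],
)

```text
time_s: 6.35
eef_pos: [0.5946, 0.2575, 0.1479]
tool_rot: [-1.958, -2.455, 0.002]
contact_force: [0.1, -0.5, -1.8]
finger_gap: 0.0129
grasp_force: 20.5
```

Call:
step_arm(
  motion=[0.5,0,0,0,-10,0.5,0,0,0,-10,0.5,0,0,0,-10,0.5,0,0,0,-10,0.5,0,0,0,-10,0.5,0,0,0,-10,0.5,0,0,0,-10,0.5,0,0,0,-9.5,0.5,0,0,0,0],
)

```text
time_s: 7.48
eef_pos: [0.5947, 0.2574, 0.1478]
tool_rot: [0.052, -3.139, 0.0]
contact_force: [-0.0, -0.0, -1.8]
finger_gap: 0.0131
grasp_force: 20.5
```

Run:
```python
from h import *
print(np.round(status.read_state()['joint_positions'],2))
tilt('w5'); vat(142,.095,0)
```

```text
[ 0.16  0.71 -1.    1.64  0.64  1.15  0.6 ]
tilt deg -2.9 g mm 5.0 y0 1.0 psi -0.0 rms 0.0 [[151.0, 113.0], [358.0, 113.0]]
t 7.525 pos [0.5947 0.2575 0.1481] yaw -178.19 zaxis [-0.002 -0.    -1.   ] F [ 0.95 -0.47 -1.08] gap 0.0128 gf 20.5
spin first 3.76 then cm [ -8.   -26.25   5.3 ]
```

Call:
step_arm(
  motion=[0.5,0,0,0,3.8,0.5,-1.3,-4.4,0,0,0.5,-1.3,-4.4,0,0,0.5,-1.3,-4.4,0,0,0.5,-1.3,-4.4,0,0,0.5,-1.4,-4.4,0,0,0.5,-1.4,-4.3,0,0,0.5,0,0,2.6,0,0.5,0,0,2.6,0,0.5,0,0,0,0,0.5,0,0,0,0],
)

```text
time_s: 8.9
eef_pos: [0.6669, -0.0062, 0.0975]
tool_rot: [0.047, 3.141, 0.001]
contact_force: [-0.3, -0.0, -0.9]
finger_gap: 0.0132
grasp_force: 20.5
```

Run:
```python
from h import *
vat(142,.066,0); tilt('w6')
```

```text
t 8.9 pos [ 0.6669 -0.0062  0.0975] yaw 178.28 zaxis [ 0.     0.001 -1.   ] F [-0.34 -0.02 -0.86] gap 0.0132 gf 20.5
spin first 0.23 then cm [ 0.13 -0.15  3.15]
tilt deg -3.7 g mm 4.8 y0 0.7 psi -0.0 rms 0.0 [[152.0, 113.0], [358.0, 113.0]]
```

View pics/w6.png

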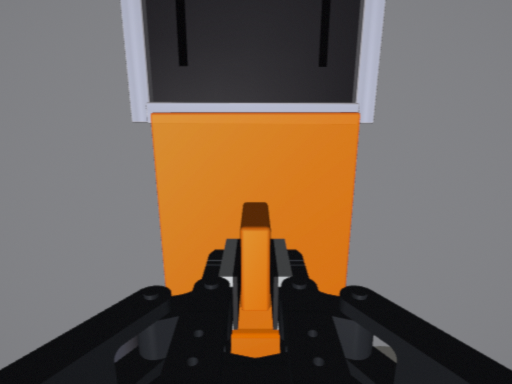

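Call:
step_arm(
  motion=[0.5,0.1,-0.1,0.8,0,0.5,0,0,0.4,0,0.5,0,0,0.3,0,0.5,0,0,0.3,0,0.5,0,0,0.3,0,0.5,0,0,0,0],
)

```text
time_s: 9.7
eef_pos: [0.668, -0.0086, 0.0773]
tool_rot: [0.05, 3.137, 0.001]
contact_force: [5.6, -1.3, 5.9]
finger_gap: 0.0134
grasp_force: 21.4
```

Run:
```python
from h import *
vat(142,.066,0); tilt('w7')
```

```text
t 9.7 pos [ 0.668  -0.0086  0.0773] yaw 178.17 zaxis [ 0.004  0.    -1.   ] F [ 5.57 -1.26  5.93] gap 0.0134 gf 21.4
spin first 0.12 then cm [0.25 0.09 1.13]
tilt deg 0.3 g mm 4.0 y0 0.7 psi -0.0 rms 0.0 [[149.0, 108.0], [361.0, 108.0]]
```

Call:
step_arm(
  motion=[0.5,0,0,0.3,0,0.5,0,0,0.3,0,0.5,0,0,0.3,0,0.5,0,0,0.2,0,0.5,0,0,0,0],
)

```text
time_s: 10.38
eef_pos: [0.6697, -0.0084, 0.0673]
tool_rot: [0.05, 3.133, 0.002]
contact_force: [8.1, -1.1, 7.0]
finger_gap: 0.0127
grasp_force: 23.4
```

Run:
```python
from h import *
vat(142,.066,0); tilt('w8'); snap('scene','s8')
a=cv2.imread('pics/s8.png'); cv2.imwrite('pics/s8c.png',cv2.resize(a[120:280,180:340],(560,560),interpolation=cv2.INTER_CUBIC))
```

```text
t 10.375 pos [ 0.6697 -0.0084  0.0673] yaw 178.16 zaxis [ 0.008  0.001 -1.   ] F [ 8.1  -1.08  7.01] gap 0.0127 gf 23.4
spin first 0.11 then cm [0.42 0.06 0.13]
tilt deg 10.0 g mm 3.5 y0 0.6 psi -0.0 rms 0.0 [[141.0, 101.0], [369.0, 101.0]]
```

View pics/s8c.png

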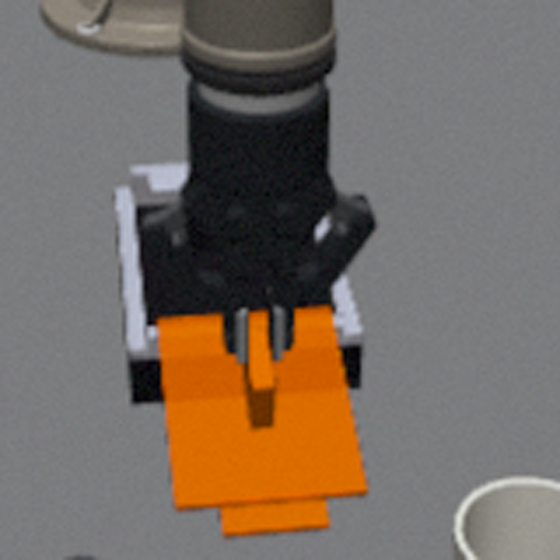

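Run:
```python
from h import *
from scipy.optimize import least_squares
s=status.read_state(); E=np.array(s['eef_pos']); R=Ro.from_rotvec(s['tool_rot']).as_matrix(); Z=np.array([0,0,1.]); X=R[:,0]*[1,1,0]; X/=np.linalg.norm(X); Y=np.cross(Z,X)
wp=np.array([[141,101],[369,101]]); sp=np.array([[175,507],[368,492],[222,535],[328,527]])/3.5+[180,120]
# scene: left in picture is -y world ; cover +y points world -y
def P(p,a,y,b):
    t,g,y0,ps,h=p; xx=X*np.cos(ps)+Y*np.sin(ps); yy=np.cross(Z,xx); a-=g; b-=h
    return E+xx*(a*np.cos(t)-b*np.sin(t))+Z*(a*np.sin(t)+b*np.cos(t))+yy*(y+y0)
for hf in(None,.030):
  def res(p):
    q=p.copy()
    if hf: q[4]=hf
    w=proj('w8',[P(q,.07,.055,.006),P(q,.07,-.055,.006)])-wp
    n=proj('s8',[P(q,-.07,.055,.003),P(q,-.07,-.055,.003),P(q,-.09,.03,.003),P(q,-.09,-.03,.003)])-sp
    return np.r_[w.ravel()*.5,n.ravel(),(q[4]-.03)*300]
  r=least_squares(res,[.2,.005,0,0,.03]); print(np.degrees(r.x[0]),r.x.round(4),r.fun.round(1))
```

```text
9.544980024926287 [0.1666 0.0034 0.0002 0.0039 0.0299] [ 0.1  0.2  0.2 -0.2 -0.5  0.6 -0.2  0.2 -0.1 -0.2  0.3 -0.5 -0. ]
9.528401035400293 [0.1663 0.0034 0.0002 0.0039 0.03  ] [ 0.1  0.2  0.2 -0.3 -0.5  0.6 -0.2  0.3 -0.1 -0.2  0.3 -0.5  0. ]
```

Call:
step_arm(
  motion=[0.5,0,0,0.3,0,0.5,0,0,0.3,0,0.5,0,0,0.3,0,0.5,0,0,0,0,0.5,0,0,0,0],
)

```text
time_s: 11.1
eef_pos: [0.6708, -0.0084, 0.0591]
tool_rot: [0.051, 3.131, 0.002]
contact_force: [10.1, -0.9, 8.4]
finger_gap: 0.013
grasp_force: 25.9
```

Run:
```python
from h import *
vat(142,.066,0); tilt('w9')
```

```text
t 11.1 pos [ 0.6708 -0.0084  0.0591] yaw 178.15 zaxis [ 0.01   0.001 -1.   ] F [10.06 -0.88  8.44] gap 0.013 gf 25.9
spin first 0.09 then cm [ 0.52  0.06 -0.69]
tilt deg 18.0 g mm 3.9 y0 0.6 psi -0.0 rms 0.0 [[134.0, 100.0], [376.0, 100.0]]
```

Call:
step_arm(
  motion=[0.5,-0.3,0,-1,0,0.5,-0.3,0,-3,0,0.5,0,0,-4,0,0.5,0,0,-2,0,0.5,0,0,0,10,0.5,0,0,0,10,0.5,0,0,0,10,0.5,0,0,0,10,0.5,0,0,0,10,0.5,0,0,0,10,0.5,0,0,0,10,0.5,0,0,0,10],
)

```text
time_s: 12.65
eef_pos: [0.6704, -0.0088, 0.1548]
tool_rot: [-2.062, -2.367, 0.003]
contact_force: [-0.2, -0.5, -0.5]
finger_gap: 0.0131
grasp_force: 24.8
```

Call:
step_arm(
  motion=[0.5,0,0,0,10,0.5,0,0,0,10,0.5,0,0,0,10,0.5,0,0,0,10,0.5,0,0,0,10,0.5,0,0,0,10,0.5,0,0,0,10,0.5,0,0,0,10,0.5,0,0,0,10,0.5,0,0,0,10,0.5,0,0,0,0],
)

```text
time_s: 14.02
eef_pos: [0.6707, -0.0085, 0.155]
tool_rot: [3.141, -0.046, -0.004]
contact_force: [0.4, -0.0, -0.6]
finger_gap: 0.0133
grasp_force: 24.8
```

Run:
```python
from h import *
tilt('w10'); vat(12,.16)
```

```text
tilt deg 15.5 g mm 2.8 y0 -0.7 psi -0.0 rms 0.0 [[136.0, 100.0], [374.0, 100.0]]
t 14.075 pos [ 0.6708 -0.0085  0.1552] yaw -1.57 zaxis [-0.002 -0.    -1.   ] F [ 1.09 -0.85 -1.36] gap 0.0132 gf 24.8
spin first 0.38 then cm [-13.53  -0.07  -0.46]
```

Call:
step_arm(
  motion=[0.5,0,0,0,0.4,0.5,-3.2,0,0,0,0.5,-3.3,0,0,0,0.5,-3.3,0,0,0,0.5,-3.3,-0.1,0,0,0.5,0,0,1.5,0,0.5,0,0,1.5,0,0.5,0,0,0,0,0.5,0,0,0,0],
)

```text
time_s: 15.2
eef_pos: [0.5415, -0.0026, 0.1258]
tool_rot: [-3.141, 0.06, 0.0]
contact_force: [0.6, -0.3, -0.8]
finger_gap: 0.0132
grasp_force: 24.8
```

Run:
```python
from h import *
tilt('w11'); vat(16,.094); snap('scene','s11')
a=cv2.imread('pics/s11.png'); cv2.imwrite('pics/s11c.png',cv2.resize(a[110:270,170:330],(560,560),interpolation=cv2.INTER_CUBIC))
```

```text
tilt deg 15.6 g mm 2.8 y0 -0.6 psi -0.0 rms 0.0 [[136.0, 100.0], [374.0, 100.0]]
t 15.25 pos [ 0.5416 -0.0026  0.1261] yaw -2.18 zaxis [ 0.  0. -1.] F [ 0.05 -0.79 -1.08] gap 0.0133 gf 24.8
spin first -0.23 then cm [-0.19  0.08  3.21]
```

View pics/s11c.png

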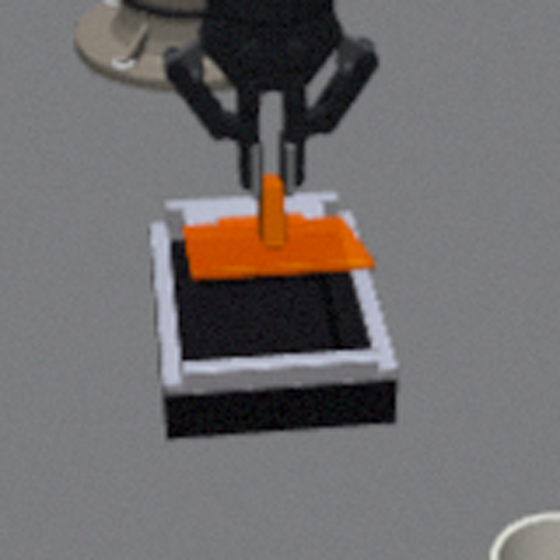

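Call:
step_arm(
  motion=[0.5,-0.1,0.1,1,0,0.5,0,0,1,0,0.5,0,0,0.6,0,0.5,0,0,0.4,0,0.5,0,0,0,0,0.5,0,0,0,0],
)

```text
time_s: 16.05
eef_pos: [0.5401, -0.0036, 0.0962]
tool_rot: [-3.141, 0.06, -0.001]
contact_force: [0.3, -0.2, -0.7]
finger_gap: 0.0128
grasp_force: 24.8
```

Run:
```python
from h import *
tilt('w12'); vat(-8,.094)
```

```text
tilt deg 15.5 g mm 2.8 y0 -0.6 psi -0.0 rms 0.0 [[136.0, 100.0], [374.0, 100.0]]
t 16.1 pos [ 0.5401 -0.0036  0.0963] yaw -2.19 zaxis [ 0.001  0.    -1.   ] F [-0.22  0.58 -1.33] gap 0.013 gf 24.8
spin first -0.24 then cm [-2.44 -0.03  0.23]
```

Call:
step_arm(
  motion=[0.5,-0.5,0,0.1,0,0.5,-0.5,0,0.1,0,0.5,-0.5,0,0,0,0.5,-0.5,0,0,0,0.5,-0.4,0,0,0,0.5,0,0,0,0,0.5,0,0,0,0],
)

```text
time_s: 16.98
eef_pos: [0.5161, -0.0027, 0.0941]
tool_rot: [-3.141, 0.06, -0.001]
contact_force: [0.4, 0.3, -1.2]
finger_gap: 0.0132
grasp_force: 24.8
```

Run:
```python
from h import *
tilt('w13'); vat(-8,.09)
snap('scene','s13')
a=cv2.imread('pics/s13.png'); cv2.imwrite('pics/s13c.png',cv2.resize(a[120:240,190:310],(600,600),interpolation=cv2.INTER_CUBIC))
```

```text
tilt deg 15.6 g mm 3.0 y0 -0.9 psi -0.2 rms 0.0 [[137.0, 100.0], [375.0, 101.0]]
t 17.025 pos [ 0.5161 -0.0027  0.0941] yaw -2.19 zaxis [ 0.  0. -1.] F [-0.04  0.53 -0.9 ] gap 0.0129 gf 24.8
spin first -0.24 then cm [-0.04 -0.02  0.41]
```

View pics/s13c.png

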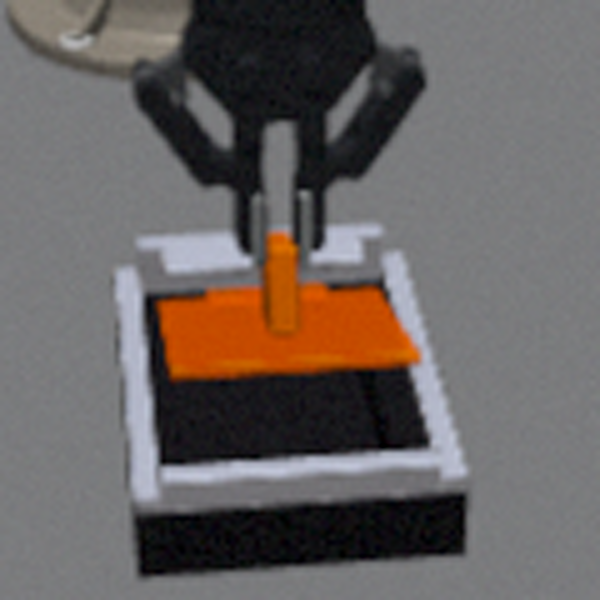

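Call:
step_arm(
  motion=[0.5,0,0,0.3,0,0.5,0,0,0.2,0,0.5,0.15,0,0.3,0,0.5,0.15,0,0.3,0,0.5,0.15,0,0.3,0,0.5,0.15,0,0.3,0,0.5,0,0,0,0],
)

```text
time_s: 17.95
eef_pos: [0.5217, -0.0029, 0.0767]
tool_rot: [-3.141, 0.06, 0.001]
contact_force: [2.3, 0.4, 3.6]
finger_gap: 0.0132
grasp_force: 25.8
```

Run:
```python
from h import *
tilt('w14'); vat(-2,.0777)
R=lambda x,y:np.array([V[0][0]+x*np.cos(V[1])-y*np.sin(V[1]),V[0][1]+x*np.sin(V[1])+y*np.cos(V[1])])
for n,x,z in(('tongue',-.0895,.046),('lip',-.074,.057)): print(n,((proj('s13',[[*R(x,.0),z]])-[190,120])*5).round())
```

```text
tilt deg 5.5 g mm 5.5 y0 -1.1 psi -0.3 rms 0.0 [[147.0, 109.0], [366.0, 110.0]]
t 18.0 pos [ 0.5216 -0.0029  0.0768] yaw -2.18 zaxis [-0.001  0.    -1.   ] F [ 2.11 -0.03  3.78] gap 0.0128 gf 25.8
spin first -0.23 then cm [ 0.01 -0.02 -0.09]
tongue [[261. 278.]]
lip [[264. 276.]]
```

Call:
step_arm(
  motion=[0.5,0.15,0,0.3,0,0.5,0.15,0,0.3,0,0.5,0.1,0,0.3,0,0.5,0.1,0,0.2,0,0.5,0,0,0,0],
)

```text
time_s: 18.62
eef_pos: [0.5265, -0.0032, 0.0657]
tool_rot: [3.141, -0.06, -0.001]
contact_force: [2.2, -0.0, 1.7]
finger_gap: 0.0131
grasp_force: 26.0
```

Run:
```python
from h import *
tilt('w15'); vat(3.1,.065)
```

```text
tilt deg 2.5 g mm 9.1 y0 -0.7 psi -0.3 rms 0.0 [[149.0, 118.0], [362.0, 119.0]]
t 18.675 pos [ 0.5265 -0.0032  0.0657] yaw -2.18 zaxis [-0.001 -0.    -1.   ] F [ 2.41 -1.35  2.14] gap 0.013 gf 26.0
spin first -0.23 then cm [ 0.03 -0.03  0.07]
```

View pics/w15.png

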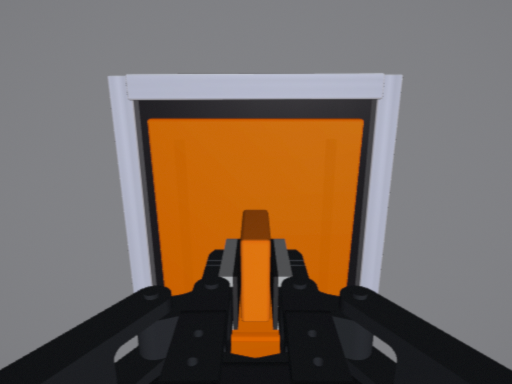

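Run:
```python
from h import *
c,s=np.cos(V[1]),np.sin(V[1])
def vf(u,z):
    p=ray('w15',u,z)[:2]-V[0]; return (p@np.array([[c,-s],[s,c]])*1000).round(1)
for n,u,z in(('stop in L',(135,98),.052),('stop in R',(380,98),.052),('rim in L',(140,180),.044),('rim in R',(370,180),.044),('edge L',(149,119),.041),('edge R',(363,119),.041),('edgeL43',(149,119),.044),('edgeR',(363,119),.044)): print(n,vf(u,z))
```

```text
stop in L [75.2 57. ]
stop in R [ 74.6 -62. ]
rim in L [32.3 61.5]
rim in R [ 31.8 -63.8]
edge L [64.6 54.5]
edge R [ 64.1 -58.1]
edgeL43 [64.7 53.6]
edgeR [ 64.3 -57.1]
```

Call:
step_arm(
  motion=[0.5,0.2,0,0.1,0,0.5,0.2,0,0.1,0,0.5,0.1,0,0.1,0,0.5,0,0,0,0],
)

```text
time_s: 19.18
eef_pos: [0.5314, -0.0035, 0.0627]
tool_rot: [3.141, -0.06, -0.002]
contact_force: [-1.4, -0.4, 0.8]
finger_gap: 0.0132
grasp_force: 25.8
```

Run:
```python
from h import *
tilt('w16'); vat(3.1,.065)
c,s=np.cos(V[1]),np.sin(V[1])
def vf(u,z):
    p=ray('w16',u,z)[:2]-V[0]; return (p@np.array([[c,-s],[s,c]])*1000).round(1)
hsv=cv2.cvtColor(np.load('pics/w16.npz')['c'],cv2.COLOR_RGB2HSV); m=(hsv[...,0]>3)&(hsv[...,0]<24)&(hsv[...,1]>130)
r=np.nonzero(m[:,256])[0][0]; k=np.nonzero(m[r+4])[0]; print(r,k[0],k[-1])
for z in(.041,.044): print(vf((k[0]-.5,r+4),z),vf((k[-1]+.5,r+4),z),vf((256,r-.5),z))
```

```text
tilt deg 0.5 g mm 9.7 y0 -0.7 psi -0.0 rms 0.0 [[150.0, 121.0], [360.0, 121.0]]
t 19.225 pos [ 0.5315 -0.0035  0.0628] yaw -2.19 zaxis [-0.001 -0.    -1.   ] F [-1.25  0.69  1.13] gap 0.0128 gf 25.8
spin first -0.24 then cm [-0.47 -0.04 -0.22]
121 148 362
[66.5 54.6] [ 66.1 -57.2] [68.6 -1.9]
[66.8 53.6] [ 66.3 -56.3] [68.8 -1.8]
```

Call:
step_arm(
  motion=[0.5,0,0,0.1,0,0.5,0,0,0.1,0,0.5,0,0,0.1,0,0.5,0,0,0,0],
)

```text
time_s: 19.73
eef_pos: [0.5325, -0.0034, 0.0611]
tool_rot: [3.141, -0.06, 0.002]
contact_force: [-3.4, -0.4, 11.6]
finger_gap: 0.0128
grasp_force: 27.0
```

```bash
python3 -c "
from h import *
tilt('w17'); vat(3.1,.065)"
```

```text
tilt deg -0.9 g mm 9.9 y0 -0.9 psi -0.3 rms 0.0 [[152.0, 122.0], [360.0, 123.0]]
t 19.775 pos [ 0.5325 -0.0034  0.0611] yaw -2.19 zaxis [ 0.001 -0.    -1.   ] F [-3.380e+00 -1.000e-02  1.122e+01] gap 0.0134 gf 27.0
spin first -0.24 then cm [-0.57 -0.03 -0.39]
```

Call:
step_arm(
  motion=[0.5,0,0,-0.1,0,3,0,0,0,0,4,0,0,0,0,4,0,0,0,0,4,0,0,-2,0,4,0,0,-4,0,4,0,0,-4,0,4,0,0,-4,0,4,0,0,0,0],
)

```text
time_s: 20.9
eef_pos: [0.5341, -0.0031, 0.2042]
tool_rot: [-3.141, 0.06, -0.01]
contact_force: [0.4, 0.1, 0.0]
finger_gap: 0.0399
grasp_force: 0.0
```

Run:
```python
from h import *
vat(0,.2); snap('wrist','w18'); snap('scene','s18')
a=cv2.imread('pics/s18.png'); b=cv2.imread('pics/w18.png'); o=np.zeros((400,800,3),np.uint8); o[:,:400]=cv2.resize(a[120:240,190:310],(400,400),interpolation=cv2.INTER_CUBIC); o[:300,400:]=cv2.resize(b,(400,300)); cv2.imwrite('pics/c18.png',o)
```

```text
t 20.9 pos [ 0.5341 -0.0031  0.2042] yaw -2.19 zaxis [ 0.007  0.    -1.   ] F [0.39 0.06 0.  ] gap 0.0399 gf 0.0
spin first -0.25 then cm [-1.04  0.    0.42]
```

View pics/c18.png

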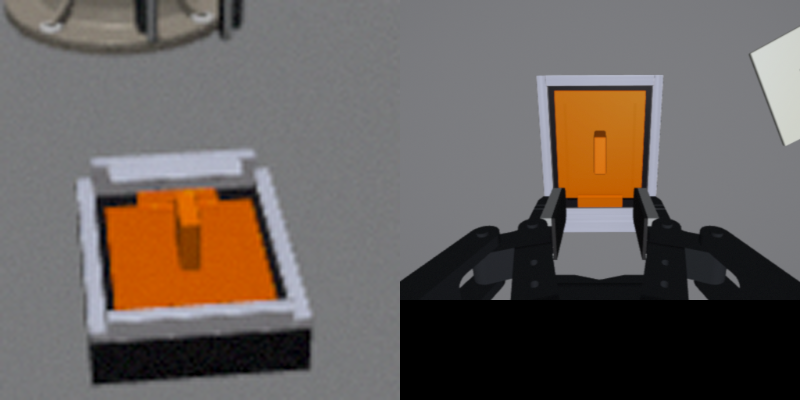

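Run:
```python
from h import *
hsv=cv2.cvtColor(np.load('pics/w18.npz')['c'],cv2.COLOR_RGB2HSV); m=(hsv[...,0]>3)&(hsv[...,0]<24)&(hsv[...,1]>130)
c,s=np.cos(V[1]),np.sin(V[1])
vf=lambda u,z: ((ray('w18',u,z)[:2]-V[0])@np.array([[c,-s],[s,c]])*1000).round(1)
ys=np.nonzero(m[:,256])[0]; t=ys[0]; print(t,ys[-1],'top edge',vf((256,t-.5),.041))
for r in(t+4,t+60,t+120,t+130):
    k=np.nonzero(m[r])[0]; print(r,k[0],k[-1],vf((k[0]-.5,r),.041),vf((k[-1]+.5,r),.041))
```

```text
115 264 top edge [69.2 -1.8]
119 197 314 [65.4 53.7] [ 64.9 -56.3]
175 199 312 [12.1 54.5] [ 11.6 -56.7]
235 202 309 [-50.9  54.7] [-51.4 -56.3]
245 210 300 [-62.   46.9] [-62.5 -47.4]
```

```bash
python3 -c "
from bench import manip
print(manip.job_done())"
```

```text
the job is handed in; nothing more can be done
None
```

The orange cover lies flat on the vat's ledge with its tongue under the aluminium lip. I let go with the gripper clear at about 21 s, left the white cover alone, and handed the job in; no verdict came back.

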